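# Open the counterweighted creamer chiller and load its canister

### The arm

A 6-joint arm with a two-finger parallel gripper is mounted at the origin on the work surface. World frame = base frame: x ahead of the robot, y to its left, z up, the work surface at z = 0. Lengths are in m, angles in rad, forces in N, time in s.
With the tool pointing down it reaches from about 0.325 to 0.85 m from the base axis. Payload 15.5 kg.
Tool frame: the origin (TCP) lies at the centre of the arm's flange, where the gripper is bolted on; the fingertips stand 191 mm ahead of it and the grasp point (between the pads) lies 172 mm ahead of it; z points along the fingers, y is the direction in which the jaws open and shut (so a half turn about z gives the same grasp; the last joint's range is limited). The gripper opens to 91 mm and grips with 3 to 60 N. Pads are 32 mm wide; open, the fingers measure 118 mm over their backs; the gripper's body (76 mm by 178 mm) begins 60 mm behind the grasp point.
Start: joints at [1.236, 0.494, 1.345, -0, 1.302, -0.096], TCP at [0.148, 0.607, 0.405] pointing down, gripper open.
Joint ranges: [-2.91, 2.91], [-0.82, 2.16], [0.22, 2.67], [-1.22, 4.37], [0.12, 2.79], [-3.08, 3.08]. Speed limits (rad/s): [1.89, 1.89, 2.57, 3.01, 3.01, 3.01].

### API

Orientations are given as [roll, pitch, yaw] about the fixed x, y, z axes, in that order (R = Rz(yaw) Ry(pitch) Rx(roll)).
In Python, from workcell import manip gives the robot as it stands. The module is installed in compiled form; this text tells all that it offers.
- The arm moves only by the tool move_arm, never from a script. Its argument "rows" is a list of rows, each an object of numbers: "dx", "dy", "dz": the shift along the tool's x, y, z in mm; "ax", "ay", "az": the turn, a rotation vector about the tool's x, y, z in degrees; "jaw": the finger opening in mm, from 0 to 91.2. In form: [{"dx": .., "dy": .., "dz": .., "ax": .., "ay": .., "az": .., "jaw": ..}, ...]. A call has 1 to 12 rows; each row shifts and turns the commanded pose from where the row before left it, along the tool's axes as they then stand; what a row does not reach is not made up. A row lasts 1/8 s, in which the tool goes at most 62.5 mm and 10.7 degrees, less where a joint would pass 70% of its speed; a pose out of reach is approached as far as the arm can. A call is refused whole if a number of a shift passes 62.5 or a number of a turn 10.7, either way. A call with a gripper value outside its range is refused whole. The fingers move at their own pace and stop on an object; "force" is the grip in N (left out, the last holds). Time passes only in rows, so rows that do not move let the fingers close. It gives the time, the measured TCP pose, the force and the opening at its end, in the units of the state.
- manip.observe(): the state, without advancing time (a new reading comes with each control period).
- manip.capture(name): name is "scene" or "top"; returns a dict with "color" (480x640x3 uint8, red, green, blue), "z_map" (480x640 float32, m along the optical axis (not along the pixel's ray), 0 where there is no reading), "fx", "fy", "cx", "cy" (pixels), "rvec" (rotation vector, rad) and "tvec" (3), from world to camera coordinates, as OpenCV has them. Camera axes: x right, y down, z forward; pixel columns grow to the right and rows downward; lengths in m; the calibration is good to about 2 mm. A picture is of the moment at which its call begins.
- manip.job_done(): hands the job in, once; it reports no verdict.
The state is a dict: "clock": time; "joint_positions": joint angles; "qvel": joint speeds; "joint_torque": joint torques, N m; "ee_pos": TCP position; "tool_rot": TCP orientation; "force": force on the tool from outside, world axes, zero at the start; "torque": the same for the moment, N m; "finger_gap": opening from 0.0 (shut) to 1.0 (fully open).
Only numpy, scipy, OpenCV 4.12 (cv2) and the standard library are available. Lean on these libraries where they do the work, as an engineer would, in place of code of your own. Each camera call takes 0.05 s, during which the arm holds its last target.

### The job

Take the black ball knob of the steel creamer chiller, lift the counterweighted lid past its balance point and ease it back until it rests open by itself on its rubber stop; the stop is set differently each time, so feel for it gently: the lid must not run away or slam, nor be pushed hard into the rubber. Then pick up the metal canister and lower it, not drop it, upright and fully home into the well, leaving the lid resting open and the jar, bottle and mug where they are.

Things in the scene. Friction and masses are not known exactly. Their poses are not given: they have to be found in the camera images.
- chiller: Fixed steel creamer chiller. Origin: centre of its underside, z up; -x is its front (knob side), +x the hinge side, y along the hinge. Block x -85 to 60 mm, y +-75 mm, 100 mm high; hinge brackets at y +-85 mm, 118 mm high. Behind the hinge a sprung rubber roller (24 mm thick, along y, axis 183 mm up, 65 to 110 mm behind the hinge axis, set anew each time) is the lid's open stop.
- hinge (a point): Middle of the lid's hinge axis, (85, 0, 105) mm in the chiller's frame, axes parallel to the chiller's; the lid turns about its y. The lid is a hood 150 mm wide, 40 mm high, reaching from 30 to 165 mm in front of the hinge when closed; a steel counterweight turns with it behind the hinge.
- lid (a joint): Lid angle, rad: 0 closed (start), growing as it opens up and over. Its counterweight is clamped at a setting that differs each time: closed, 1 to 2 N at the knob lifts it; it balances between 0.3 and 0.85 rad, then falls open, pulling 1 to 4 N at the knob, fast if let go. The stop is met between 1.7 and 2.2 rad: the pull at the knob fades; more push yields 1 to 2 mm per N; 3 N is plenty.
- knob (a point): Centre of the lid's black ball knob, 32 mm diameter, at the middle of the front: 205 mm before the hinge axis and 20 mm above it when closed, so its circle about the hinge has 206 mm radius. 24 mm clear from ball to hood front; free room on both sides along the chiller's y. The ball turns between the fingers: the gripper can keep pointing down throughout. Axes turn with the lid.
- well (a point): Centre of the round well's mouth in the chiller's top, 100 mm up and 100 mm before the hinge axis. Bore 65 mm, 70 mm deep, flat floor. Under the lid until it is open; the open lid stands behind it as a wall up to about 270 mm above the counter, so keep a gripper's long side along the chiller's y.
- stop: The two foot rails, 100 mm long and 10 mm high, that carry the stop; fixed to the counter behind the chiller, always 65 mm behind the hinge axis (origin, on the counter). The roller on its two posts is clamped along them from 0 to 45 mm further back, at a setting not measured here; it is found by feeling for it with the lid.
- canister: Loose aluminium canister, 60 mm diameter with tapered foot, 0.2 to 0.4 kg, standing on the counter. Origin: centre of its underside, z up. Body 75 mm high, then a thin neck and a round grip knob 32 mm in diameter from 92 to 108 mm up; 110 mm in all. Fully home its origin lies 70 mm below the well's mouth.
- pourer: Bystander: glass jar with a steel cap, 68 mm diameter, 150 mm high. Origin: centre of its underside.
- creamer: Bystander: white bottle, 60 mm diameter, 180 mm high. Origin: centre of its underside.
- mug: Bystander: white mug, 80 mm diameter, 90 mm high. Origin: centre of its underside.
There are look-alikes about, which are no part of the job. Leave any blue look-alike of the canister alone.

How it is judged:
On the way:
1. the lid rests open on its stop by itself, released, while the canister is still out of the well (value of joint lid above 1.6 rad and velocity of joint lid between -0.05 and 0.05 rad/s and contact force between each of the fingers, the arm and chiller below 0.2 N and horizontal distance between canister and well above 0.08 m), for 0.3 s.
At the end, for the whole second after the job is handed in: The lid is open beyond 1.6 rad and still, untouched; the canister stands upright (within 0.06 rad) and still in the well, its centre within 5 mm of the well's and its underside at least 67 mm below the mouth (value of joint lid above 1.6 rad and velocity of joint lid between -0.05 and 0.05 rad/s and contact force between each of the fingers, the arm and chiller below 0.2 N and z of canister in the frame of well below -0.067 m and horizontal distance between canister and well below 0.005 m and angle between canister's own z axis and vertical below 0.06 rad and linear speed of canister below 0.03 m/s).
It fails at once if the lid ran away or slammed (faster than 1.5 rad/s either way) (velocity of joint lid above 1.5 rad/s or velocity of joint lid below -1.5 rad/s).
It fails at once if the lid was forced against its stop (more than 20 N on the rubber roller; the resting lid presses with 5 to 6 N) (contact force between stop and chiller above 20 N).
It fails at once if the canister was dropped into the well (faster than 0.6 m/s over it, at or below its mouth) (horizontal distance between canister and well below 0.02 m and z of canister in the frame of well below 0.03 m and linear speed of canister above 0.6 m/s).
It fails at once if the jar, bottle or mug was moved more than 20 mm (distance of any of pourer, creamer, mug from where it was at the start of the episode above 0.02 m).
It also fails if it takes over 72 s, if anything falls off the work surface, if the arm or the gripper's body presses on something with over 40 N, if the wrist force passes 120 N, or if a joint passes its speed limit or range.

## Working session

There is one attempt and no reset: what is moved stays moved. The work goes in short steps, Python scripts to look and compute and a tool call to move; the robot and the scene stay as the last step left them, time stands still between calls to the robot, and variables do not carry over. Pictures are saved under pics/ and viewed, and the job is handed in when it is done.

Besides the shell and the picture viewer there is one more tool, called after "Request:" as name(argument=value, ...) on one line, values as JSON. move_arm: Moves the arm, as the interface text tells. Its arguments: {"type":"object","properties":{"rows":{"type":"array"},"force":{"type":"number"}},"required":["rows"]}

```bash
mkdir -p pics; cat > h.py <<'E'
import numpy as np, cv2
from workcell import manip
def cap(n,name):
    c=manip.capture(n); cv2.imwrite('pics/'+name+'.png',cv2.cvtColor(c['color'],cv2.COLOR_RGB2BGR)); np.savez('pics/'+name+'.npz',**c); return c
def load(name): return dict(np.load('pics/'+name+'.npz'))
def pts(c):
    z=c['z_map'];v,u=np.mgrid[0:480,0:640]
    P=np.stack([(u-c['cx'])/c['fx']*z,(v-c['cy'])/c['fy']*z,z],-1)
    R=cv2.Rodrigues(c['rvec'])[0]
    W=(P-c['tvec'].reshape(3))@R
    W[z<=0]=np.nan
    return W
E
python3 - <<'E'
from h import *
print(manip.observe())
for n in ('scene','top'):
    c=cap(n,n+'0'); R=cv2.Rodrigues(c['rvec'])[0]; print(n,c['fx'],c['cx'],-R.T@c['tvec'].reshape(3),R[2])
E
```

```text
{'clock': 0.0, 'joint_positions': array([ 1.23647035e+00,  4.94206539e-01,  1.34615300e+00, -2.51605684e-05,
        1.30253861e+00, -9.55003583e-02]), 'qvel': array([ 9.05778362e-05, -7.11041255e-04,  7.41340192e-04, -7.30440564e-04,
       -7.99798719e-05,  2.36190166e-03]), 'joint_torque': array([-5.35919680e-03, -8.78792024e+01, -3.81865025e+01,  7.03483145e-02,
        5.30631014e-02, -1.37717520e-04]), 'ee_pos': array([0.14779917, 0.60710789, 0.40411619]), 'tool_rot': array([-3.14029079e+00, -1.00344326e-04,  2.90277365e+00]), 'force': array([-0.94934481,  0.11283643,  0.14994031]), 'torque': array([ 0.00671997,  0.0442187 , -0.01830987]), 'finger_gap': 1.0029027311018535}
scene 562.2618765448422 317.17149617228165 [ 1.02550129 -0.46967621  1.09689664] [-0.41526848  0.41638633 -0.80881055]
top 523.7455537361819 314.69862749606614 [0.25780917 0.02597282 1.45881959] [ 0.18440935  0.0136111  -0.98275527]
```

View pics/scene0.png

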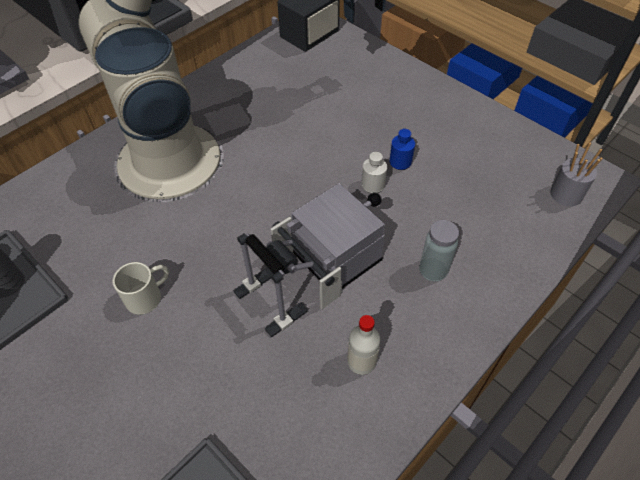

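View pics/top0.png

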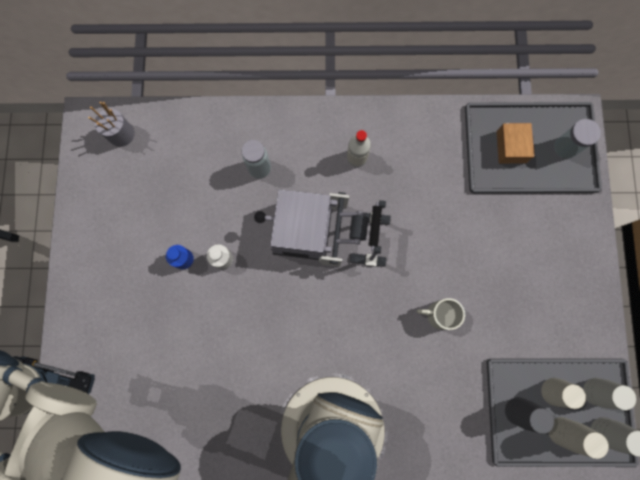

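The scene view shows the canister at (375,172), the blue look-alike at (402,150), the knob at (375,199), the jar at (440,250), the bottle at (364,345) and the mug at (140,288). In the top view the knob is at (260,216) and the canister cap at (217,257). Next I measure their positions.

```bash
python3 - <<'E'
from h import *
for n in ('scene0','top0'):
    c=load(n);W=pts(c);print(n)
    P=dict(scene0=dict(knob=(375,199),can=(376,158),jar=(443,230),bot=(367,322),mug=(135,275)),top0=dict(knob=(260,216),can=(217,253),blue=(179,254),jar=(254,150),bot=(361,136),mug=(449,314)))[n]
    for k,(u,v) in P.items(): print(k,W[v,u].round(4))
    # lid top points
    m=(W[...,2]>.135)&(W[...,2]<.155)
    lab,l,s,ce=cv2.connectedComponentsWithStats(m.astype(np.uint8))
    for i in range(1,lab):
        if s[i,4]>300:
            q=W[l==i];r=cv2.minAreaRect((q[:,:2]*1000).astype(np.float32));print(s[i],r,np.median(q[:,2]))
    # canister top & knob: blobs
    hsv=cv2.cvtColor(c['color'],cv2.COLOR_RGB2HSV)
    k=W[...,:2]
E
```

```text
scene0
knob [0.5584 0.1816 0.1383]
can [0.4626 0.3006 0.1089]
jar [0.7213 0.208  0.1488]
bot [ 0.7552 -0.0753  0.1779]
mug [ 0.2691 -0.2841  0.0439]
[124 115  68  33 403] ((51.057762145996094, -22.530776977539062), (163.50738525390625, 65.67460632324219), 65.2310562133789) 0.14487050217007047
[ 292  183   93   78 3641] ((538.2545166015625, 83.78840637207031), (141.74427795410156, 153.6938018798828), 82.85218048095703) 0.14503811227489302
[430 220  29  27 610] ((724.7987670898438, 207.81805419921875), (58.942901611328125, 60.0521240234375), 12.337428092956543) 0.14942685817531517
top0
knob [0.5481 0.1852 0.1421]
can [0.4567 0.2995 0.1097]
blue [0.4554 0.4013 0.101 ]
jar [0.7228 0.2033 0.1523]
bot [ 0.749  -0.075   0.1815]
mug [ 0.3028 -0.3211  0.0062]
[242 140  23  23 408] ((722.7031860351562, 206.8487091064453), (58.0652961730957, 57.19199752807617), 0.6718829274177551) 0.1490923459227254
[ 270  190   60   63 3026] ((536.3825073242188, 82.33946990966797), (135.56202697753906, 151.22413635253906), 83.10907745361328) 0.1442866348393102
[612 386  24  24 321] ((100.353759765625, -698.8724365234375), (56.739742279052734, 53.42879867553711), 88.52079010009766) 0.13722152156617132
```

```bash
python3 - <<'E'
from h import *
c=load('top0')['color'];d=load('scene0')['color']
a=cv2.resize(c[180:280,160:400],None,fx=3.3,fy=3.3,interpolation=2)
b=cv2.resize(d[130:340,220:470],None,fx=2.8,fy=2.8,interpolation=2)
cv2.imwrite('pics/ca.png',a[...,::-1]);cv2.imwrite('pics/cb.png',b[...,::-1])
E
```

```text
(no output)
```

View pics/ca.png

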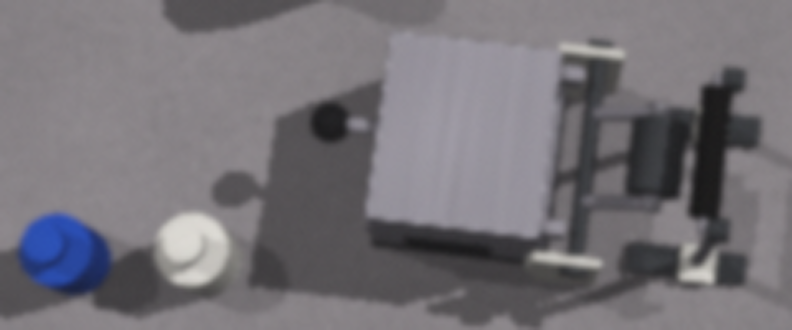

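View pics/cb.png

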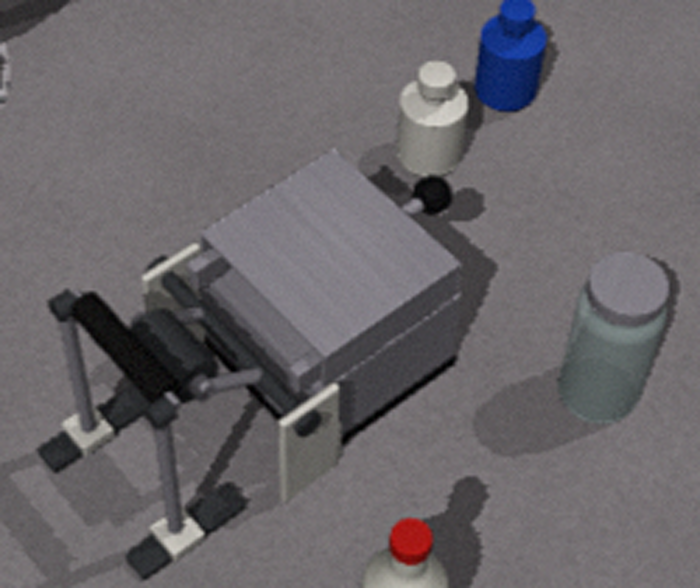

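Lid centre is about (0.537, 0.083), with the front direction at 83° world yaw. The knob is at about (0.551, 0.189, 0.125) and the canister axis at about (0.459, 0.300). I turn the tool so the jaws lie along the hinge axis, then move above the knob.

Request:
move_arm(rows=[{"az": 10.4}, {"az": 10.4}, {"az": 10.4}, {"az": 10.4}, {"az": 10.4}, {"az": 10.4}, {"az": 10.4}, {"az": 10.4}], force=15)

```text
invalid input at $.rows[0]: expected keys dx, dy, dz, ax, ay, az, jaw
```

Request:
move_arm(rows=[{"dx": -33.3, "dy": 41, "jaw": 75}, {"dx": -33.3, "dy": 41}, {"dx": -33.3, "dy": 41}, {"dx": -33.3, "dy": 41}, {"dx": -33.3, "dy": 41}, {"dx": -33.3, "dy": 41}, {"dx": -33.3, "dy": 41}, {"dx": -33.3, "dy": 41}, {"dx": -33.3, "dy": 41}, {"dx": -33.3, "dy": 41}, {"dx": -33.3, "dy": 41}, {}])

```text
invalid input at $.rows[0]: expected keys dx, dy, dz, ax, ay, az, jaw
```

```bash
cat >> h.py <<'E'
from scipy.spatial.transform import Rotation as Ro
def st():
    o=manip.observe();R=Ro.from_euler('xyz',o['tool_rot']).as_matrix();g=o['ee_pos']+.172*R[:,2]
    print('t',round(o['clock'],2),'grasp',g.round(4),'rpy',np.degrees(o['tool_rot']).round(2),'F',o['force'].round(2),'gap',round(o['finger_gap']*91.2,1))
    return o,R,g
E
python3 - <<'E'
from h import *
o,R,g=st(); print('to knob tool mm',(R.T@(np.array([.5507,.189,.125])-g)*1000).round(1),o['joint_positions'].round(2))
E
```

```text
t 0.1 grasp [0.1477 0.607  0.2322] rpy [-1.7994e+02 -1.0000e-02  1.6632e+02] F [ 0.3  -1.07  0.15] gap 91.1
to knob tool mm [-490.4 -310.7  107.5] [ 1.24  0.49  1.35  0.    1.3  -0.1 ]
```

All seven keys are required in every row.

Request:
move_arm(rows=[{"dx": 0, "dy": 0, "dz": 0, "ax": 0, "ay": 0, "az": 10.4, "jaw": 75}, {"dx": 0, "dy": 0, "dz": 0, "ax": 0, "ay": 0, "az": 10.4, "jaw": 75}, {"dx": 0, "dy": 0, "dz": 0, "ax": 0, "ay": 0, "az": 10.4, "jaw": 75}, {"dx": 0, "dy": 0, "dz": 0, "ax": 0, "ay": 0, "az": 10.4, "jaw": 75}, {"dx": 0, "dy": 0, "dz": 0, "ax": 0, "ay": 0, "az": 10.4, "jaw": 75}, {"dx": 0, "dy": 0, "dz": 0, "ax": 0, "ay": 0, "az": 10.4, "jaw": 75}, {"dx": 0, "dy": 0, "dz": 0, "ax": 0, "ay": 0, "az": 10.4, "jaw": 75}, {"dx": 0, "dy": 0, "dz": 0, "ax": 0, "ay": 0, "az": 10.4, "jaw": 75}], force=15)

```text
clock: 1.1
ee_pos: [0.1478, 0.6072, 0.4044]
tool_rot: [-3.141, 0.001, 1.445]
force: [-0.1, 0.2, -0.5]
finger_gap: 0.822
```

Request:
move_arm(rows=[{"dx": -33.3, "dy": 41, "dz": 0, "ax": 0, "ay": 0, "az": 0, "jaw": 75}, {"dx": -33.3, "dy": 41, "dz": 0, "ax": 0, "ay": 0, "az": 0, "jaw": 75}, {"dx": -33.3, "dy": 41, "dz": 0, "ax": 0, "ay": 0, "az": 0, "jaw": 75}, {"dx": -33.3, "dy": 41, "dz": 0, "ax": 0, "ay": 0, "az": 0, "jaw": 75}, {"dx": -33.3, "dy": 41, "dz": 0, "ax": 0, "ay": 0, "az": 0, "jaw": 75}, {"dx": -33.3, "dy": 41, "dz": 0, "ax": 0, "ay": 0, "az": 0, "jaw": 75}, {"dx": -33.3, "dy": 41, "dz": 0, "ax": 0, "ay": 0, "az": 0, "jaw": 75}, {"dx": -33.3, "dy": 41, "dz": 0, "ax": 0, "ay": 0, "az": 0, "jaw": 75}, {"dx": -33.3, "dy": 41, "dz": 0, "ax": 0, "ay": 0, "az": 0, "jaw": 75}, {"dx": -33.3, "dy": 41, "dz": 0, "ax": 0, "ay": 0, "az": 0, "jaw": 75}, {"dx": -33.3, "dy": 41, "dz": 0, "ax": 0, "ay": 0, "az": 0, "jaw": 75}, {"dx": 0, "dy": 0, "dz": 0, "ax": 0, "ay": 0, "az": 0, "jaw": 75}])

```text
clock: 2.6
ee_pos: [0.5537, 0.187, 0.4042]
tool_rot: [3.141, 0.0, 1.447]
force: [-0.6, 1.2, -0.3]
finger_gap: 0.821
```

```bash
python3 - <<'E'
from h import *
o,R,g=st(); print('to knob tool mm',(R.T@(np.array([.5507,.189,.125])-g)*1000).round(1),o['joint_positions'].round(2))
E
```

```text
t 2.6 grasp [0.5537 0.1869 0.2322] rpy [1.7999e+02 3.0000e-02 8.2910e+01] F [-0.63  1.24 -0.29] gap 74.9
to knob tool mm [  1.7  -3.3 107.2] [ 0.22  0.44  1.45 -0.    1.26  0.35]
```

Request:
move_arm(rows=[{"dx": 0.3, "dy": -0.5, "dz": 18, "ax": 0, "ay": 0, "az": 0, "jaw": 75}, {"dx": 0.3, "dy": -0.5, "dz": 18, "ax": 0, "ay": 0, "az": 0, "jaw": 75}, {"dx": 0.3, "dy": -0.6, "dz": 18, "ax": 0, "ay": 0, "az": 0, "jaw": 75}, {"dx": 0.3, "dy": -0.6, "dz": 18, "ax": 0, "ay": 0, "az": 0, "jaw": 75}, {"dx": 0.3, "dy": -0.6, "dz": 18, "ax": 0, "ay": 0, "az": 0, "jaw": 75}, {"dx": 0.2, "dy": -0.5, "dz": 17, "ax": 0, "ay": 0, "az": 0, "jaw": 75}, {"dx": 0, "dy": 0, "dz": 0, "ax": 0, "ay": 0, "az": 0, "jaw": 60}, {"dx": 0, "dy": 0, "dz": 0, "ax": 0, "ay": 0, "az": 0, "jaw": 45}])

```text
clock: 3.6
ee_pos: [0.5486, 0.192, 0.2983]
tool_rot: [3.141, -0.0, 1.451]
force: [0.3, 0.1, 0.3]
finger_gap: 0.635
```

```bash
python3 - <<'E'
from h import *
o,R,g=st()
for n in ('scene','top'): cap(n,n+'1')
a=load('scene1')['color'][100:340,220:560];b=load('top1')['color'][150:300,180:392]
a=cv2.resize(a,(480,339));b=cv2.resize(b,(480,339))
cv2.imwrite('pics/k1.png',cv2.resize(np.hstack([a,b])[...,::-1],(800,283)))
E
```

```text
t 3.6 grasp [0.5486 0.192  0.1263] rpy [ 1.7998e+02 -1.0000e-02  8.3130e+01] F [0.33 0.06 0.29] gap 57.9
```

View pics/k1.png

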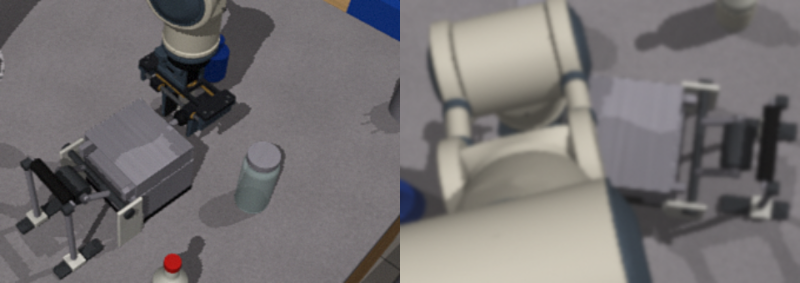

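The gripper straddles the knob and looks clear of the jar. I centre it a little more and close.

Request:
move_arm(rows=[{"dx": -2.5, "dy": 2.2, "dz": 1, "ax": 0, "ay": 0, "az": 0, "jaw": 45}, {"dx": 0, "dy": 0, "dz": 0, "ax": 0, "ay": 0, "az": 0, "jaw": 36}, {"dx": 0, "dy": 0, "dz": 0, "ax": 0, "ay": 0, "az": 0, "jaw": 28}, {"dx": 0, "dy": 0, "dz": 0, "ax": 0, "ay": 0, "az": 0, "jaw": 28}, {"dx": 0, "dy": 0, "dz": 0, "ax": 0, "ay": 0, "az": 0, "jaw": 28}, {"dx": 0, "dy": 0, "dz": 0, "ax": 0, "ay": 0, "az": 0, "jaw": 28}], force=15)

```text
clock: 4.45
ee_pos: [0.5504, 0.1889, 0.2967]
tool_rot: [-3.141, 0.0, 1.451]
force: [-2.4, -1.6, 4.7]
finger_gap: 0.339
```

```bash
python3 - <<'E'
from h import *
o,R,g=st();print(R.T@o['force'])
E
```

```text
t 4.45 grasp [0.5504 0.1888 0.1247] rpy [-1.7999e+02  1.0000e-02  8.3120e+01] F [-2.36 -1.59  4.67] gap 30.9
[-1.86212479 -2.15067787 -4.66615085]
```

```bash
python3 - <<'E'
from h import *
f=np.array([.1219,.9925]);H=np.array([.5504,.1888])-.205*f
for n in ('scene0','top0'):
    W=pts(load(n)); m=(W[...,2]>.172)&(W[...,2]<.2)
    rel=(W[...,:2]-H); a=rel@f; y=rel@np.array([.9925,-.1219])
    m&=(a<-.04)&(a>-.14)&(abs(y)<.05)
    print(n,m.sum(),'along f',np.percentile(a[m],[2,50,98]).round(4),np.percentile(W[...,2][m],[50,98]))
from scipy.optimize import brentq
for d in (65,75,80,85,90,95,100,105,110): print(d,brentq(lambda t:d*np.sin(t)+78*np.cos(t)-52,1.5,2.5))
ph=np.arctan2(20,205);th=np.r_[np.arange(0,1.41,.05)]
p=206*np.c_[np.cos(ph+th),np.sin(ph+th)];d=np.diff(p,axis=0)
print([(round(t,2),a,-b) for t,(a,b) in zip(th[1:],d.round(1))])
E
```

```text
scene0 563 along f [-0.1033 -0.0941 -0.0807] [0.1928646  0.19762848]
top0 387 along f [-0.1027 -0.0905 -0.0795] [0.19197878 0.1981689 ]
65 1.7278513498983936
75 1.8353012623725675
80 1.8847654558449334
85 1.9315134833223806
90 1.9756633561850352
95 2.0173438612582837
100 2.056689054968757
105 2.0938341628934536
110 2.128912613133583
[(np.float64(0.05), np.float64(-1.3), np.float64(-10.2)), (np.float64(0.1), np.float64(-1.8), np.float64(-10.1)), (np.float64(0.15), np.float64(-2.3), np.float64(-10.0)), (np.float64(0.2), np.float64(-2.8), np.float64(-9.9)), (np.float64(0.25), np.float64(-3.3), np.float64(-9.8)), (np.float64(0.3), np.float64(-3.7), np.float64(-9.6)), (np.float64(0.35), np.float64(-4.2), np.float64(-9.4)), (np.float64(0.4), np.float64(-4.7), np.float64(-9.2)), (np.float64(0.45), np.float64(-5.1), np.float64(-8.9)), (np.float64(0.5), np.float64(-5.6), np.float64(-8.7)), (np.float64(0.55), np.float64(-6.0), np.float64(-8.4)), (np.float64(0.6), np.float64(-6.4), np.float64(-8.1)), (np.float64(0.65), np.float64(-6.8), np.float64(-7.7)), (np.float64(0.7), np.float64(-7.2), np.float64(-7.4)), (np.float64(0.75), np.float64(-7.5), np.float64(-7.0)), (np.float64(0.8), np.float64(-7.9), np.float64(-6.6)), (np.float64(0.85), np.float64(-8.2), np.float64(-6.2)), (np.float64(0.9), np.float64(-8.5), np.float64(-5.8)), (np.float64(0.95), np.float64(-8.8), np.float64(-5.4)), (np.float64(1.0), np.float64(-9.0), np.float64(-4.9)), (np.float64(1.05), np.float64(-9.3), np.float64(-4.5)), (np.float64(1.1), np.float64(-9.5), np.float64(-4.0)), (np.float64(1.15), np.float64(-9.7), np.float64(-3.5)), (np.float64(1.2), np.float64(-9.8), np.float64(-3.0)), (np.float64(1.25), np.float64(-10.0), np.float64(-2.5)), (np.float64(1.3), np.float64(-10.1), np.float64(-2.0)), (np.float64(1.35), np.float64(-10.2), np.float64(-1.5)), (np.float64(1.4), np.float64(-10.2), np.float64(-1.0))]
```

Seen from above, the roller is about 91 mm behind the hinge, so contact should come at roughly 1.98 rad. That is only a guess, and I will feel for it. Opening now, in steps of 0.05 rad per row.

Request:
move_arm(rows=[{"dx": -1.3, "dy": 0, "dz": -10.2, "ax": 0, "ay": 0, "az": 0, "jaw": 28}, {"dx": -1.8, "dy": 0, "dz": -10.1, "ax": 0, "ay": 0, "az": 0, "jaw": 28}, {"dx": -2.3, "dy": 0, "dz": -10, "ax": 0, "ay": 0, "az": 0, "jaw": 28}, {"dx": -2.8, "dy": 0, "dz": -9.9, "ax": 0, "ay": 0, "az": 0, "jaw": 28}])

```text
clock: 4.95
ee_pos: [0.5493, 0.1806, 0.3377]
tool_rot: [-3.141, -0.0, 1.451]
force: [-1.9, 0.3, -2.2]
finger_gap: 0.335
```

```bash
cat >> h.py <<'E'
def arc():
    o,R,g=st(); f=R[:2,0]/np.linalg.norm(R[:2,0]); H=np.array([.5504,.1888])-.205*np.array([.1219,.9925])
    a=(g[:2]-H)@np.array([.1219,.9925]);z=g[2]-.1047
    t=np.arctan2(z,a)-np.arctan2(20,205)
    F=o['force']; fa=F[:2]@np.array([.1219,.9925]);q=np.arctan2(z,a)
    print('theta',t.round(3),'r',np.hypot(a,z).round(4),'Frad',round(fa*np.cos(q)+F[2]*np.sin(q),2),'Ftan',round(-fa*np.sin(q)+F[2]*np.cos(q),2))
E
python3 -c "
from h import *
arc()"
```

```text
t 4.95 grasp [0.5493 0.1806 0.1657] rpy [-1.7999e+02 -1.0000e-02  8.3120e+01] F [-1.91  0.25 -2.15] gap 30.5
theta 0.203 r 0.206 Frad -0.62 Ftan -2.06
```

Request:
move_arm(rows=[{"dx": -3.3, "dy": 0, "dz": -9.8, "ax": 0, "ay": 0, "az": 0, "jaw": 28}, {"dx": -3.7, "dy": 0, "dz": -9.6, "ax": 0, "ay": 0, "az": 0, "jaw": 28}, {"dx": -4.2, "dy": 0, "dz": -9.4, "ax": 0, "ay": 0, "az": 0, "jaw": 28}, {"dx": -4.7, "dy": 0, "dz": -9.2, "ax": 0, "ay": 0, "az": 0, "jaw": 28}, {"dx": -5.1, "dy": 0, "dz": -8.9, "ax": 0, "ay": 0, "az": 0, "jaw": 28}, {"dx": -5.6, "dy": 0, "dz": -8.7, "ax": 0, "ay": 0, "az": 0, "jaw": 28}, {"dx": -6, "dy": 0, "dz": -8.4, "ax": 0, "ay": 0, "az": 0, "jaw": 28}, {"dx": -6.4, "dy": 0, "dz": -8.1, "ax": 0, "ay": 0, "az": 0, "jaw": 28}])

```text
clock: 5.95
ee_pos: [0.5446, 0.1416, 0.4095]
tool_rot: [-3.141, 0.0, 1.451]
force: [-5.0, 0.1, -2.5]
finger_gap: 0.34
```

```bash
python3 -c "
from h import *
arc()"
```

```text
t 5.95 grasp [0.5445 0.1416 0.2375] rpy [-1.7997e+02  1.0000e-02  8.3120e+01] F [-5.01  0.14 -2.46] gap 31.0
theta 0.604 r 0.206 Frad -1.95 Ftan -1.58
```

Request:
move_arm(rows=[{"dx": -6.8, "dy": 0, "dz": -7.7, "ax": 0, "ay": 0, "az": 0, "jaw": 28}, {"dx": -7.2, "dy": 0, "dz": -7.4, "ax": 0, "ay": 0, "az": 0, "jaw": 28}, {"dx": -7.5, "dy": 0, "dz": -7, "ax": 0, "ay": 0, "az": 0, "jaw": 28}, {"dx": -7.9, "dy": 0, "dz": -6.6, "ax": 0, "ay": 0, "az": 0, "jaw": 28}, {"dx": -8.2, "dy": 0, "dz": -6.2, "ax": 0, "ay": 0, "az": 0, "jaw": 28}, {"dx": -8.5, "dy": 0, "dz": -5.8, "ax": 0, "ay": 0, "az": 0, "jaw": 28}, {"dx": -8.8, "dy": 0, "dz": -5.4, "ax": 0, "ay": 0, "az": 0, "jaw": 28}, {"dx": -9, "dy": 0, "dz": -4.9, "ax": 0, "ay": 0, "az": 0, "jaw": 28}])

```text
clock: 6.95
ee_pos: [0.5367, 0.0781, 0.4605]
tool_rot: [-3.141, 0.0, 1.451]
force: [-6.2, 0.6, -0.9]
finger_gap: 0.342
```

```bash
python3 -c "
from h import *
arc()"
```

```text
t 6.95 grasp [0.5366 0.078  0.2885] rpy [-1.7995e+02  2.0000e-02  8.3120e+01] F [-6.22  0.57 -0.92] gap 31.2
theta 1.004 r 0.2061 Frad -0.91 Ftan -0.24
```

A lateral force of about 6 N along the hinge axis has built up, so I drift slightly toward -y of the tool while continuing.

Request:
move_arm(rows=[{"dx": -9.3, "dy": -0.3, "dz": -4.5, "ax": 0, "ay": 0, "az": 0, "jaw": 28}, {"dx": -9.5, "dy": -0.3, "dz": -4, "ax": 0, "ay": 0, "az": 0, "jaw": 28}, {"dx": -9.7, "dy": -0.3, "dz": -3.5, "ax": 0, "ay": 0, "az": 0, "jaw": 28}, {"dx": -9.8, "dy": -0.3, "dz": -3, "ax": 0, "ay": 0, "az": 0, "jaw": 28}, {"dx": -10, "dy": -0.2, "dz": -2.5, "ax": 0, "ay": 0, "az": 0, "jaw": 28}, {"dx": -10.1, "dy": -0.2, "dz": -2, "ax": 0, "ay": 0, "az": 0, "jaw": 28}, {"dx": -10.2, "dy": -0.2, "dz": -1.5, "ax": 0, "ay": 0, "az": 0, "jaw": 28}, {"dx": -10.2, "dy": -0.2, "dz": -1, "ax": 0, "ay": 0, "az": 0, "jaw": 28}])

```text
clock: 7.95
ee_pos: [0.5262, -0.0002, 0.4825]
tool_rot: [3.139, 0.0, 1.451]
force: [7.5, -2.5, 0.2]
finger_gap: 0.338
```

```bash
python3 -c "
from h import *
arc()
ph=np.arctan2(20,205);th=np.arange(1.4,2.25,.03)
p=206*np.c_[np.cos(ph+th),np.sin(ph+th)];d=np.diff(p,axis=0)
print([(round(float(t),2),float(a),float(-b)) for t,(a,b) in zip(th[1:],d.round(1))])"
```

```text
t 7.95 grasp [ 5.266e-01 -3.000e-04  3.105e-01] rpy [1.7987e+02 1.0000e-02 8.3110e+01] F [ 7.49 -2.52  0.22] gap 30.8
theta 1.404 r 0.2063 Frad 0.11 Ftan 1.6
[(1.43, -6.2, -0.4), (1.46, -6.2, -0.2), (1.49, -6.2, 0.0), (1.52, -6.2, 0.2), (1.55, -6.2, 0.4), (1.58, -6.2, 0.6), (1.61, -6.1, 0.7), (1.64, -6.1, 0.9), (1.67, -6.1, 1.1), (1.7, -6.0, 1.3), (1.73, -6.0, 1.5), (1.76, -6.0, 1.7), (1.79, -5.9, 1.8), (1.82, -5.8, 2.0), (1.85, -5.8, 2.2), (1.88, -5.7, 2.4), (1.91, -5.6, 2.5), (1.94, -5.6, 2.7), (1.97, -5.5, 2.9), (2.0, -5.4, 3.0), (2.03, -5.3, 3.2), (2.06, -5.2, 3.3), (2.09, -5.1, 3.5), (2.12, -5.0, 3.6), (2.15, -4.9, 3.8), (2.18, -4.8, 3.9), (2.21, -4.6, 4.1), (2.24, -4.5, 4.2)]
```

Request:
move_arm(rows=[{"dx": -6.2, "dy": 0.4, "dz": -0.4, "ax": 0, "ay": 0, "az": 0, "jaw": 28}, {"dx": -6.2, "dy": 0.4, "dz": -0.2, "ax": 0, "ay": 0, "az": 0, "jaw": 28}, {"dx": -6.2, "dy": 0.2, "dz": 0, "ax": 0, "ay": 0, "az": 0, "jaw": 28}, {"dx": -6.2, "dy": 0, "dz": 0.2, "ax": 0, "ay": 0, "az": 0, "jaw": 28}, {"dx": -6.2, "dy": 0, "dz": 0.4, "ax": 0, "ay": 0, "az": 0, "jaw": 28}, {"dx": -6.2, "dy": 0, "dz": 0.6, "ax": 0, "ay": 0, "az": 0, "jaw": 28}, {"dx": -6.1, "dy": 0, "dz": 0.7, "ax": 0, "ay": 0, "az": 0, "jaw": 28}])

```text
clock: 8.82
ee_pos: [0.5214, -0.0429, 0.4807]
tool_rot: [-3.141, 0.0, 1.451]
force: [0.9, -3.3, 3.7]
finger_gap: 0.338
```

```bash
python3 -c "
from h import *
arc()"
```

```text
t 8.82 grasp [ 0.5213 -0.043   0.3087] rpy [-1.7999e+02  1.0000e-02  8.3120e+01] F [ 0.93 -3.25  3.74] gap 30.8
theta 1.613 r 0.206 Frad 4.14 Ftan 2.57
```

Request:
move_arm(rows=[{"dx": -6.1, "dy": 0, "dz": 0.9, "ax": 0, "ay": 0, "az": 0, "jaw": 28}, {"dx": -6.1, "dy": 0, "dz": 1.1, "ax": 0, "ay": 0, "az": 0, "jaw": 28}, {"dx": 0, "dy": 0, "dz": 0, "ax": 0, "ay": 0, "az": 0, "jaw": 28}])

```text
clock: 9.2
ee_pos: [0.52, -0.0551, 0.4786]
tool_rot: [-3.141, 0.0, 1.45]
force: [-1.2, -3.2, 4.8]
finger_gap: 0.34
```

```bash
python3 -c "
from h import *
arc()"
```

```text
t 9.2 grasp [ 0.5199 -0.0551  0.3066] rpy [-1.7997e+02  1.0000e-02  8.3090e+01] F [-1.23 -3.22  4.77] gap 31.0
theta 1.673 r 0.2059 Frad 5.34 Ftan 2.33
```

Pull is about 2.4 N and the stop has not been met. I ease on in small steps, relieving the radial load a little.

Request:
move_arm(rows=[{"dx": -6, "dy": -0.1, "dz": 0.6, "ax": 0, "ay": 0, "az": 0, "jaw": 28}, {"dx": -6, "dy": -0.1, "dz": 1.2, "ax": 0, "ay": 0, "az": 0, "jaw": 28}, {"dx": 0, "dy": 0, "dz": 0, "ax": 0, "ay": 0, "az": 0, "jaw": 28}])

```text
clock: 9.57
ee_pos: [0.5185, -0.0668, 0.4763]
tool_rot: [-3.141, -0.0, 1.45]
force: [5.4, 0.2, -12.1]
finger_gap: 0.339
```

```bash
python3 -c "
from h import *
arc()"
```

```text
t 9.57 grasp [ 0.5184 -0.0667  0.3043] rpy [-1.7995e+02 -2.0000e-02  8.3090e+01] F [  5.42   0.21 -12.12] gap 30.9
theta 1.731 r 0.2064 Frad -11.94 Ftan 2.25
```

Request:
move_arm(rows=[{"dx": -6, "dy": -0.1, "dz": 1.5, "ax": 0, "ay": 0, "az": 0, "jaw": 28}, {"dx": -5.9, "dy": -0.1, "dz": 1.7, "ax": 0, "ay": 0, "az": 0, "jaw": 28}, {"dx": 0, "dy": 0, "dz": 0, "ax": 0, "ay": 0, "az": 0, "jaw": 28}])

```text
clock: 9.95
ee_pos: [0.5169, -0.0784, 0.4732]
tool_rot: [-3.141, -0.001, 1.45]
force: [6.3, 0.2, -12.4]
finger_gap: 0.338
```

```bash
python3 -c "
from h import *
arc()"
```

```text
t 9.95 grasp [ 0.5169 -0.0783  0.3012] rpy [-1.7997e+02 -3.0000e-02  8.3100e+01] F [  6.26   0.23 -12.43] gap 30.8
theta 1.789 r 0.2067 Frad -12.12 Ftan 2.92
```

Request:
move_arm(rows=[{"dx": -4.8, "dy": 0.4, "dz": 2.0, "ax": 0, "ay": 0, "az": 0, "jaw": 28}, {"dx": -3.8, "dy": 0.3, "dz": 1.4, "ax": 0, "ay": 0, "az": 0, "jaw": 28}, {"dx": 0, "dy": 0, "dz": 0, "ax": 0, "ay": 0, "az": 0, "jaw": 28}])

```text
clock: 10.32
ee_pos: [0.5161, -0.0871, 0.47]
tool_rot: [-3.14, -0.0, 1.45]
force: [-4.0, 0.8, -5.8]
finger_gap: 0.34
```

```bash
python3 -c "
from h import *
arc()"
```

```text
t 10.32 grasp [ 0.5159 -0.0871  0.298 ] rpy [-179.92   -0.     83.1 ] F [-3.97  0.83 -5.78] gap 31.0
theta 1.835 r 0.2067 Frad -5.53 Ftan 1.73
```

Request:
move_arm(rows=[{"dx": -3.8, "dy": 0, "dz": 1.5, "ax": 0, "ay": 0, "az": 0, "jaw": 28}, {"dx": 0, "dy": 0, "dz": 0, "ax": 0, "ay": 0, "az": 0, "jaw": 28}])

```text
clock: 10.58
ee_pos: [0.5157, -0.0909, 0.4686]
tool_rot: [-3.14, 0.0, 1.451]
force: [-5.4, 0.5, -4.8]
finger_gap: 0.338
```

```bash
python3 -c "
from h import *
arc()"
```

```text
t 10.57 grasp [ 0.5155 -0.0909  0.2966] rpy [-179.93    0.     83.11] F [-5.44  0.47 -4.83] gap 30.8
theta 1.855 r 0.2067 Frad -4.41 Ftan 1.98
```

Request:
move_arm(rows=[{"dx": -3.8, "dy": -0.3, "dz": 1.7, "ax": 0, "ay": 0, "az": 0, "jaw": 28}, {"dx": -3.8, "dy": 0, "dz": 1.65, "ax": 0, "ay": 0, "az": 0, "jaw": 28}, {"dx": 0, "dy": 0, "dz": 0, "ax": 0, "ay": 0, "az": 0, "jaw": 28}])

```text
clock: 10.95
ee_pos: [0.5146, -0.0986, 0.4653]
tool_rot: [-3.141, 0.0, 1.45]
force: [-4.8, -0.7, -4.4]
finger_gap: 0.338
```

```bash
python3 -c "
from h import *
arc()"
```

```text
t 10.95 grasp [ 0.5145 -0.0986  0.2933] rpy [-1.7996e+02  1.0000e-02  8.3100e+01] F [-4.79 -0.7  -4.39] gap 30.8
theta 1.896 r 0.2067 Frad -3.49 Ftan 2.96
```

Request:
move_arm(rows=[{"dx": -3.7, "dy": 0, "dz": 1.75, "ax": 0, "ay": 0, "az": 0, "jaw": 28}, {"dx": 0, "dy": 0, "dz": 0, "ax": 0, "ay": 0, "az": 0, "jaw": 28}])

```text
clock: 11.2
ee_pos: [0.5142, -0.1023, 0.4636]
tool_rot: [-3.141, 0.0, 1.45]
force: [-6.8, -0.4, -3.2]
finger_gap: 0.344
```

```bash
python3 -c "
from h import *
arc()"
```

```text
t 11.2 grasp [ 0.5141 -0.1023  0.2916] rpy [-1.7997e+02  2.0000e-02  8.3100e+01] F [-6.81 -0.43 -3.16] gap 31.3
theta 1.915 r 0.2067 Frad -2.32 Ftan 2.49
```

Request:
move_arm(rows=[{"dx": -3.7, "dy": -0.5, "dz": 1.8, "ax": 0, "ay": 0, "az": 0, "jaw": 28}, {"dx": 0, "dy": 0, "dz": 0, "ax": 0, "ay": 0, "az": 0, "jaw": 28}])

```text
clock: 11.45
ee_pos: [0.5135, -0.1059, 0.4619]
tool_rot: [3.141, 0.0, 1.45]
force: [-2.2, -0.2, -4.8]
finger_gap: 0.344
```

```bash
python3 -c "
from h import *
arc()"
```

```text
t 11.45 grasp [ 0.5136 -0.1059  0.2899] rpy [1.7998e+02 1.0000e-02 8.3100e+01] F [-2.15 -0.21 -4.76] gap 31.4
theta 1.935 r 0.2068 Frad -4.05 Ftan 2.54
```

Request:
move_arm(rows=[{"dx": -2.7, "dy": 0, "dz": 1.4, "ax": 0, "ay": 0, "az": 0, "jaw": 28}, {"dx": 0, "dy": 0, "dz": 0, "ax": 0, "ay": 0, "az": 0, "jaw": 28}])

```text
clock: 11.7
ee_pos: [0.5132, -0.1084, 0.4605]
tool_rot: [3.141, 0.0, 1.45]
force: [-2.6, -0.5, -2.5]
finger_gap: 0.34
```

```bash
python3 -c "
from h import *
arc()"
```

```text
t 11.7 grasp [ 0.5132 -0.1085  0.2885] rpy [1.7998e+02 1.0000e-02 8.3110e+01] F [-2.62 -0.5  -2.55] gap 31.0
theta 1.949 r 0.2067 Frad -1.89 Ftan 1.9
```

Request:
move_arm(rows=[{"dx": -2.7, "dy": 0, "dz": 1.4, "ax": 0, "ay": 0, "az": 0, "jaw": 28}, {"dx": 0, "dy": 0, "dz": 0, "ax": 0, "ay": 0, "az": 0, "jaw": 28}])

```text
clock: 11.95
ee_pos: [0.5129, -0.1111, 0.4591]
tool_rot: [3.141, 0.0, 1.451]
force: [-2.2, -2.6, -1.9]
finger_gap: 0.338
```

```bash
python3 -c "
from h import *
arc()"
```

```text
t 11.95 grasp [ 0.5129 -0.1111  0.2871] rpy [1.7999e+02 1.0000e-02 8.3110e+01] F [-2.21 -2.56 -1.86] gap 30.8
theta 1.963 r 0.2067 Frad -0.32 Ftan 3.36
```

Request:
move_arm(rows=[{"dx": -1.8, "dy": 0, "dz": 0.95, "ax": 0, "ay": 0, "az": 0, "jaw": 28}, {"dx": 0, "dy": 0, "dz": 0, "ax": 0, "ay": 0, "az": 0, "jaw": 28}])

```text
clock: 12.2
ee_pos: [0.5126, -0.1128, 0.4582]
tool_rot: [3.141, 0.0, 1.451]
force: [-2.2, -2.2, -0.8]
finger_gap: 0.34
```

```bash
python3 -c "
from h import *
arc()"
```

```text
t 12.2 grasp [ 0.5127 -0.1128  0.2862] rpy [1.7999e+02 1.0000e-02 8.3110e+01] F [-2.23 -2.2  -0.81] gap 31.0
theta 1.973 r 0.2067 Frad 0.46 Ftan 2.54
```

Request:
move_arm(rows=[{"dx": -2.6, "dy": 0, "dz": 1.5, "ax": 0, "ay": 0, "az": 0, "jaw": 28}, {"dx": 0, "dy": 0, "dz": 0, "ax": 0, "ay": 0, "az": 0, "jaw": 28}])

```text
clock: 12.45
ee_pos: [0.5123, -0.1154, 0.4567]
tool_rot: [3.141, 0.0, 1.451]
force: [-1.6, -3.0, -0.8]
finger_gap: 0.34
```

```bash
python3 -c "
from h import *
arc()"
```

```text
t 12.45 grasp [ 0.5123 -0.1155  0.2847] rpy [1.7999e+02 1.0000e-02 8.3110e+01] F [-1.64 -3.03 -0.82] gap 31.0
theta 1.988 r 0.2067 Frad 0.87 Ftan 3.2
```

Request:
move_arm(rows=[{"dx": -1.8, "dy": 0, "dz": 1, "ax": 0, "ay": 0, "az": 0, "jaw": 28}, {"dx": 0, "dy": 0, "dz": 0, "ax": 0, "ay": 0, "az": 0, "jaw": 28}])

```text
clock: 12.7
ee_pos: [0.5121, -0.117, 0.4558]
tool_rot: [3.141, -0.0, 1.451]
force: [-1.8, -1.2, 2.1]
finger_gap: 0.337
```

```bash
python3 -c "
from h import *
arc()"
```

```text
t 12.7 grasp [ 0.5122 -0.117   0.2838] rpy [ 1.7998e+02 -1.0000e-02  8.3110e+01] F [-1.85 -1.19  2.12] gap 30.7
theta 1.996 r 0.2067 Frad 2.54 Ftan 0.16
```

The pull dropped sharply. I hold, re-read, then nudge 0.5 mm.

Request:
move_arm(rows=[{"dx": 0, "dy": 0, "dz": 0, "ax": 0, "ay": 0, "az": 0, "jaw": 28}])

```text
clock: 12.82
ee_pos: [0.5121, -0.117, 0.4558]
tool_rot: [3.141, 0.0, 1.451]
force: [-2.0, -2.0, 3.2]
finger_gap: 0.341
```

```bash
python3 -c "
from h import *
arc()"
```

```text
t 12.82 grasp [ 0.5121 -0.117   0.2838] rpy [179.99   0.    83.12] F [-2.02 -2.    3.2 ] gap 31.1
theta 1.996 r 0.2067 Frad 3.89 Ftan 0.33
```

Request:
move_arm(rows=[{"dx": -0.9, "dy": 0, "dz": 0.4, "ax": 0, "ay": 0, "az": 0, "jaw": 28}, {"dx": 0, "dy": 0, "dz": 0, "ax": 0, "ay": 0, "az": 0, "jaw": 28}])

```text
clock: 13.08
ee_pos: [0.512, -0.1178, 0.4553]
tool_rot: [3.141, -0.0, 1.451]
force: [-2.2, 1.5, 3.7]
finger_gap: 0.336
```

```bash
python3 -c "
from h import *
arc()
cap('scene','s2');cap('top','t2')
a=load('s2')['color'][120:360,200:520];b=load('t2')['color'][150:330,220:460]
cv2.imwrite('pics/k2.png',np.hstack([cv2.resize(a,(400,300)),cv2.resize(b,(400,300))])[...,::-1])
arc()"
```

```text
t 13.07 grasp [ 0.5121 -0.1178  0.2833] rpy [ 1.7999e+02 -1.0000e-02  8.3120e+01] F [-2.22  1.5   3.68] gap 30.6
theta 2.001 r 0.2067 Frad 2.57 Ftan -2.9
t 13.18 grasp [ 0.512  -0.1178  0.2833] rpy [ 1.7999e+02 -1.0000e-02  8.3120e+01] F [-1.44  1.21  4.59] gap 31.1
theta 2.001 r 0.2067 Frad 3.45 Ftan -3.2
```

View pics/k2.png

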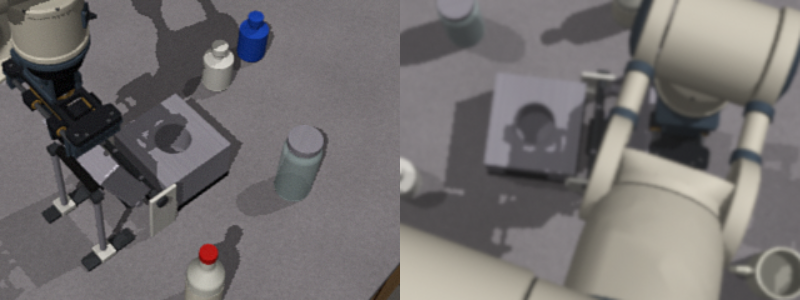

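The lid is in contact with the rubber: the well is uncovered and a 3 N push has built up. I back off 0.6 mm, open the jaws and lift straight up.

Request:
move_arm(rows=[{"dx": 0.6, "dy": 0, "dz": -0.3, "ax": 0, "ay": 0, "az": 0, "jaw": 28}, {"dx": 0, "dy": 0, "dz": 0, "ax": 0, "ay": 0, "az": 0, "jaw": 28}])

```text
clock: 13.42
ee_pos: [0.5121, -0.1174, 0.4555]
tool_rot: [3.142, 0.0, 1.451]
force: [-1.1, -1.7, 1.9]
finger_gap: 0.338
```

```bash
python3 -c "
from h import *
arc()"
```

```text
t 13.43 grasp [ 0.5121 -0.1174  0.2835] rpy [1.800e+02 2.000e-02 8.312e+01] F [-1.15 -1.66  1.94] gap 30.8
theta 1.999 r 0.2067 Frad 2.58 Ftan 0.57
```

Near zero tangential force, so the lid carries itself on the stop. Release.

Request:
move_arm(rows=[{"dx": 0, "dy": 0, "dz": 0, "ax": 0, "ay": 0, "az": 0, "jaw": 34}, {"dx": 0, "dy": 0, "dz": 0, "ax": 0, "ay": 0, "az": 0, "jaw": 40}, {"dx": 0, "dy": 0, "dz": 0, "ax": 0, "ay": 0, "az": 0, "jaw": 60}, {"dx": 0, "dy": 0, "dz": 0, "ax": 0, "ay": 0, "az": 0, "jaw": 70}, {"dx": 0, "dy": 0, "dz": -10, "ax": 0, "ay": 0, "az": 0, "jaw": 75}, {"dx": 0, "dy": 0, "dz": -20, "ax": 0, "ay": 0, "az": 0, "jaw": 75}, {"dx": 0, "dy": 0, "dz": -25, "ax": 0, "ay": 0, "az": 0, "jaw": 75}])

```text
clock: 14.3
ee_pos: [0.5119, -0.1173, 0.5116]
tool_rot: [-3.141, -0.0, 1.451]
force: [0.6, 0.4, 0.2]
finger_gap: 0.82
```

```bash
python3 - <<'E'
from h import *
o,R,g=st();print(o['joint_positions'].round(2))
c=cap('scene','s3');cap('top','t3')
a=load('s3')['color'][60:360,180:580]
cv2.imwrite('pics/k3.png',cv2.resize(a,(800,600))[...,::-1])
E
```

```text
t 14.3 grasp [ 0.5119 -0.1172  0.3396] rpy [-179.98   -0.     83.12] F [0.65 0.36 0.15] gap 74.8
[-0.34  0.26  1.42 -0.    1.46 -0.22]
```

View pics/k3.png

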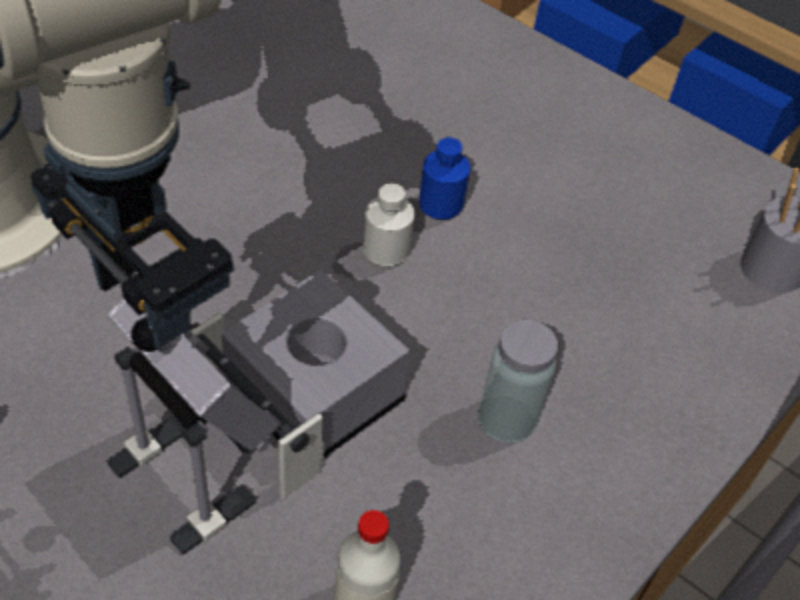

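View pics/t3.png

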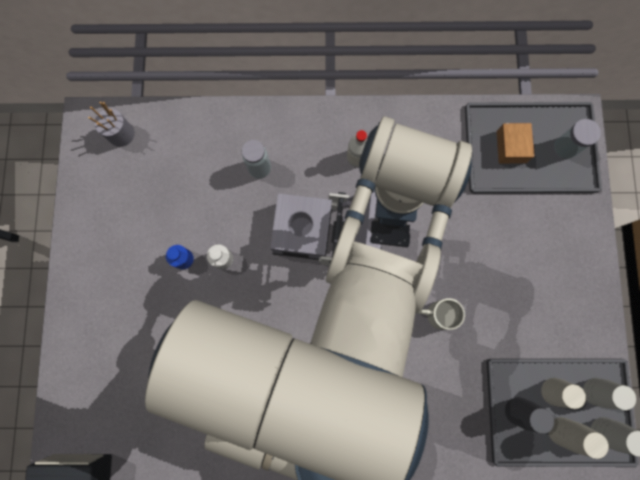

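The lid rests open on the roller with the gripper clear. The well mouth is at (300,224) in the top view and the canister is at (218,256). Now I measure the well and the canister knob precisely.

```bash
python3 - <<'E'
from h import *
def plane(c,z):
    v,u=np.mgrid[0:480,0:640];R=cv2.Rodrigues(c['rvec'])[0];C=-R.T@c['tvec'].reshape(3)
    d=np.stack([(u-c['cx'])/c['fx'],(v-c['cy'])/c['fy'],np.ones(u.shape)],-1)@R
    return C[:2]+d[...,:2]*((z-C[2])/d[...,2])[...,None]
G=np.array([.5380,.0848])
for n in ('s3','t3'):
    c=load(n);W=pts(c);P=plane(c,.100)
    near=np.linalg.norm(P-G,axis=-1)<.05
    m=near&(W[...,2]<.094)
    q=P[m]*1000
    (x,y),(w,h),a=cv2.minAreaRect(q.astype(np.float32))
    print(n,'well',m.sum(),'mean',q.mean(0).round(1),'rect',round(x,1),round(y,1),round(w,1),round(h,1),'circ',cv2.minEnclosingCircle(q.astype(np.float32)),'ztop',np.median(W[near&(W[...,2]>.094)][:,2]))
    T=(abs(W[...,2]-.1)<.006)&(np.linalg.norm(P-G,axis=-1)<.14)
    print('block top',cv2.minAreaRect((W[T][:,:2]*1000).astype(np.float32)))
for n in ('s3','t3','scene0','top0'):
    c=load(n);W=pts(c)
    P=plane(c,.108);m=(np.linalg.norm(W[...,:2]-[.458,.300],axis=-1)<.035)&(W[...,2]>.100)&(W[...,2]<.116)
    q=P[m]*1000;print(n,'can',m.sum(),q.mean(0).round(1),cv2.minEnclosingCircle(q.astype(np.float32)),'z',np.median(W[m][:,2]))
    m=(np.linalg.norm(W[...,:2]-[.458,.300],axis=-1)<.045)&(W[...,2]>.02)&(W[...,2]<.125)
    q=W[m]*1000
    print('   body',cv2.minEnclosingCircle(q[:,:2].astype(np.float32)),len(q))
E
```

```text
s3 well 509 mean [540.1  82.5] rect 539.8 82.6 61.8 60.2 circ ((539.1193237304688, 83.48410034179688), 31.892513275146484) ztop 0.09996651349101689
block top ((543.5792846679688, 66.32371520996094), (180.58172607421875, 180.119140625), 81.96881866455078)
t3 well 461 mean [536.   84.1] rect 543.5 86.5 78.6 85.9 circ ((537.0518798828125, 83.6384506225586), 49.25257110595703) ztop 0.09955494651291485
block top ((531.0147705078125, 63.55599594116211), (186.52706909179688, 175.59194946289062), 81.36268615722656)
s3 can 125 [459.9 303.2] ((461.5043640136719, 303.37042236328125), 19.49211311340332) z 0.1078069276296205
   body ((459.0660400390625, 303.9486083984375), 31.415802001953125) 741
t3 can 123 [455.6 305.2] ((455.63299560546875, 305.04327392578125), 16.34553337097168) z 0.10763537084414916
   body ((456.3847961425781, 305.0444641113281), 30.713056564331055) 467
scene0 can 123 [459.7 303.5] ((462.2860107421875, 302.5410461425781), 20.553714752197266) z 0.10841070113200756
   body ((457.53167724609375, 303.7575988769531), 32.258365631103516) 739
top0 can 127 [455.4 304.7] ((454.4536437988281, 304.9075927734375), 17.118244171142578) z 0.1080617711005107
   body ((456.264892578125, 305.9729309082031), 30.81072998046875) 468
```

Request:
move_arm(rows=[{"dx": 37.4, "dy": -9.5, "dz": 0, "ax": 0, "ay": 0, "az": 0, "jaw": 70}, {"dx": 37.4, "dy": -9.5, "dz": 0, "ax": 0, "ay": 0, "az": 0, "jaw": 70}, {"dx": 37.4, "dy": -9.5, "dz": 0, "ax": 0, "ay": 0, "az": 0, "jaw": 70}, {"dx": 37.4, "dy": -9.5, "dz": 0, "ax": 0, "ay": 0, "az": 0, "jaw": 70}, {"dx": 37.4, "dy": -9.5, "dz": 0, "ax": 0, "ay": 0, "az": 0, "jaw": 70}, {"dx": 37.4, "dy": -9.5, "dz": 20, "ax": 0, "ay": 0, "az": 0, "jaw": 70}, {"dx": 37.4, "dy": -9.5, "dz": 20, "ax": 0, "ay": 0, "az": 0, "jaw": 70}, {"dx": 37.4, "dy": -9.5, "dz": 20, "ax": 0, "ay": 0, "az": 0, "jaw": 70}, {"dx": 37.4, "dy": -9.5, "dz": 20, "ax": 0, "ay": 0, "az": 0, "jaw": 70}, {"dx": 37.4, "dy": -9.5, "dz": 20, "ax": 0, "ay": 0, "az": 0, "jaw": 70}, {"dx": 37.4, "dy": -9.5, "dz": 20, "ax": 0, "ay": 0, "az": 0, "jaw": 70}, {"dx": 0, "dy": 0, "dz": 0, "ax": 0, "ay": 0, "az": 0, "jaw": 70}])

```text
clock: 15.9
ee_pos: [0.4568, 0.3055, 0.3891]
tool_rot: [-3.139, 0.001, 1.453]
force: [0.1, 0.5, 0.8]
finger_gap: 0.767
```

```bash
python3 - <<'E'
from h import *
o,R,g=st(); print('to can tool mm',(R.T@(np.array([.4577,.3042,.100])-g)*1000).round(1))
E
```

```text
t 15.9 grasp [0.4564 0.3054 0.2171] rpy [-1.7988e+02  6.0000e-02  8.3270e+01] F [0.06 0.51 0.8 ] gap 70.0
to can tool mm [ -0.9   1.7 117.1]
```

Request:
move_arm(rows=[{"dx": -1, "dy": 1, "dz": 25, "ax": 0, "ay": 0, "az": 0, "jaw": 70}, {"dx": 0, "dy": 0, "dz": 25, "ax": 0, "ay": 0, "az": 0, "jaw": 70}, {"dx": 0, "dy": 0, "dz": 25, "ax": 0, "ay": 0, "az": 0, "jaw": 70}, {"dx": 0, "dy": 0, "dz": 20, "ax": 0, "ay": 0, "az": 0, "jaw": 70}, {"dx": 0, "dy": 0, "dz": 0, "ax": 0, "ay": 0, "az": 0, "jaw": 70}, {"dx": 0, "dy": 0, "dz": 0, "ax": 0, "ay": 0, "az": 0, "jaw": 70}])

```text
clock: 16.65
ee_pos: [0.4588, 0.3024, 0.2966]
tool_rot: [3.141, -0.001, 1.45]
force: [-1.3, -0.0, 0.8]
finger_gap: 0.763
```

```bash
python3 - <<'E'
from h import *
o,R,g=st(); print('to can tool mm',(R.T@(np.array([.4577,.3042,.100])-g)*1000).round(1))
E
```

```text
t 16.65 grasp [0.459  0.3025 0.1246] rpy [ 1.7995e+02 -3.0000e-02  8.3100e+01] F [-1.26 -0.02  0.82] gap 69.6
to can tool mm [ 1.6 -1.5 24.6]
```

Request:
move_arm(rows=[{"dx": 1.5, "dy": -1.4, "dz": 12, "ax": 0, "ay": 0, "az": 0, "jaw": 70}, {"dx": 0, "dy": 0, "dz": 12, "ax": 0, "ay": 0, "az": 0, "jaw": 60}, {"dx": 0, "dy": 0, "dz": 0, "ax": 0, "ay": 0, "az": 0, "jaw": 45}, {"dx": 0, "dy": 0, "dz": 0, "ax": 0, "ay": 0, "az": 0, "jaw": 38}], force=15)

```text
clock: 17.15
ee_pos: [0.4573, 0.3042, 0.2715]
tool_rot: [-3.141, 0.0, 1.451]
force: [-0.1, 0.8, 0.5]
finger_gap: 0.467
```

```bash
python3 - <<'E'
from h import *
o,R,g=st(); print('to can tool mm',(R.T@(np.array([.4577,.3042,.100])-g)*1000).round(1))
E
```

```text
t 17.15 grasp [0.4573 0.3042 0.0995] rpy [-1.7999e+02  1.0000e-02  8.3120e+01] F [-0.14  0.84  0.47] gap 42.6
to can tool mm [ 0.   0.4 -0.5]
```

Request:
move_arm(rows=[{"dx": 0, "dy": 0, "dz": 0, "ax": 0, "ay": 0, "az": 0, "jaw": 28}, {"dx": 0, "dy": 0, "dz": 0, "ax": 0, "ay": 0, "az": 0, "jaw": 28}, {"dx": 0, "dy": 0, "dz": 0, "ax": 0, "ay": 0, "az": 0, "jaw": 28}, {"dx": 0, "dy": 0, "dz": 0, "ax": 0, "ay": 0, "az": 0, "jaw": 28}], force=30)

```text
clock: 17.65
ee_pos: [0.4573, 0.3042, 0.2718]
tool_rot: [3.141, -0.0, 1.451]
force: [-2.0, 0.8, 4.2]
finger_gap: 0.34
```

```bash
python3 - <<'E'
from h import *
o,R,g=st(); print('to can tool mm',(R.T@(np.array([.4577,.3042,.100])-g)*1000).round(1))
E
```

```text
t 17.65 grasp [0.4573 0.3043 0.0998] rpy [ 1.7999e+02 -1.0000e-02  8.3120e+01] F [-1.95  0.84  4.21] gap 31.0
to can tool mm [-0.   0.4 -0.2]
```

Gripped with a 31 mm gap. Lifting to clear the block.

Request:
move_arm(rows=[{"dx": 0, "dy": 0, "dz": -8, "ax": 0, "ay": 0, "az": 0, "jaw": 28}, {"dx": 0, "dy": 0, "dz": -20, "ax": 0, "ay": 0, "az": 0, "jaw": 28}, {"dx": 0, "dy": 0, "dz": -28, "ax": 0, "ay": 0, "az": 0, "jaw": 28}, {"dx": 0, "dy": 0, "dz": -28, "ax": 0, "ay": 0, "az": 0, "jaw": 28}, {"dx": 0, "dy": 0, "dz": -28, "ax": 0, "ay": 0, "az": 0, "jaw": 28}, {"dx": 0, "dy": 0, "dz": -16, "ax": 0, "ay": 0, "az": 0, "jaw": 28}, {"dx": 0, "dy": 0, "dz": -5, "ax": 0, "ay": 0, "az": 0, "jaw": 28}, {"dx": 0, "dy": 0, "dz": 0, "ax": 0, "ay": 0, "az": 0, "jaw": 28}])

```text
clock: 18.65
ee_pos: [0.4572, 0.3041, 0.4045]
tool_rot: [-3.142, 0.0, 1.451]
force: [-0.8, 0.4, -2.7]
finger_gap: 0.339
```

```bash
python3 - <<'E'
from h import *
o,R,g=st(); print('to well tool mm',(R.T@(np.array([.5378,.0842,g[2]])-g)*1000).round(1))
c=cap('scene','s4');cap('top','t4')
a=load('s4')['color'][60:360,180:580]
cv2.imwrite('pics/k4.png',cv2.resize(a,(800,600))[...,::-1])
W=pts(c);m=(np.linalg.norm(W[...,:2]-g[:2],axis=-1)<.04)&(W[...,2]>.1)&(W[...,2]<.2)
print(cv2.minEnclosingCircle((W[m][:,:2]*1000).astype(np.float32)),W[m][:,2].min())
E
```

```text
t 18.65 grasp [0.4572 0.3041 0.2325] rpy [-180.      0.     83.12] F [-0.79  0.44 -2.73] gap 30.9
to well tool mm [-208.7  106.4    0. ]
((460.2268981933594, 302.34625244140625), 30.004148483276367) 0.13580283012731945
```

View pics/k4.png

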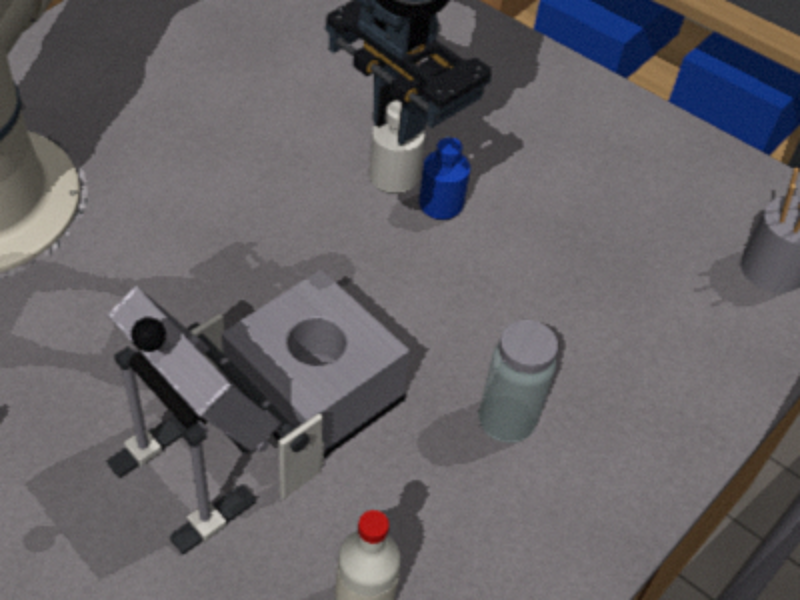

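Request:
move_arm(rows=[{"dx": -15, "dy": 7.6, "dz": 0, "ax": 0, "ay": 0, "az": 0, "jaw": 28}, {"dx": -26, "dy": 13.3, "dz": 0, "ax": 0, "ay": 0, "az": 0, "jaw": 28}, {"dx": -26, "dy": 13.3, "dz": 0, "ax": 0, "ay": 0, "az": 0, "jaw": 28}, {"dx": -26, "dy": 13.3, "dz": 0, "ax": 0, "ay": 0, "az": 0, "jaw": 28}, {"dx": -26, "dy": 13.3, "dz": 0, "ax": 0, "ay": 0, "az": 0, "jaw": 28}, {"dx": -26, "dy": 13.3, "dz": 0, "ax": 0, "ay": 0, "az": 0, "jaw": 28}, {"dx": -26, "dy": 13.3, "dz": 0, "ax": 0, "ay": 0, "az": 0, "jaw": 28}, {"dx": -22, "dy": 11, "dz": 0, "ax": 0, "ay": 0, "az": 0, "jaw": 28}, {"dx": -15.7, "dy": 8, "dz": 0, "ax": 0, "ay": 0, "az": 0, "jaw": 28}, {"dx": 0, "dy": 0, "dz": 0, "ax": 0, "ay": 0, "az": 0, "jaw": 28}, {"dx": 0, "dy": 0, "dz": 0, "ax": 0, "ay": 0, "az": 0, "jaw": 28}, {"dx": 0, "dy": 0, "dz": 0, "ax": 0, "ay": 0, "az": 0, "jaw": 28}])

```text
clock: 20.25
ee_pos: [0.5376, 0.0849, 0.4045]
tool_rot: [-3.141, -0.0, 1.452]
force: [-0.4, -0.6, -1.7]
finger_gap: 0.335
```

```bash
python3 - <<'E'
from h import *
o,R,g=st(); print('to well tool mm',(R.T@(np.array([.5378,.0842,g[2]])-g)*1000).round(1))
c=cap('scene','s5')
a=c['color'][160:340,240:480]
cv2.imwrite('pics/k5.png',cv2.resize(a,(800,600))[...,::-1])
E
```

```text
t 20.25 grasp [0.5376 0.0849 0.2325] rpy [-179.99   -0.     83.17] F [-0.36 -0.57 -1.67] gap 30.6
to well tool mm [-0.6  0.3 -0. ]
```

View pics/k5.png

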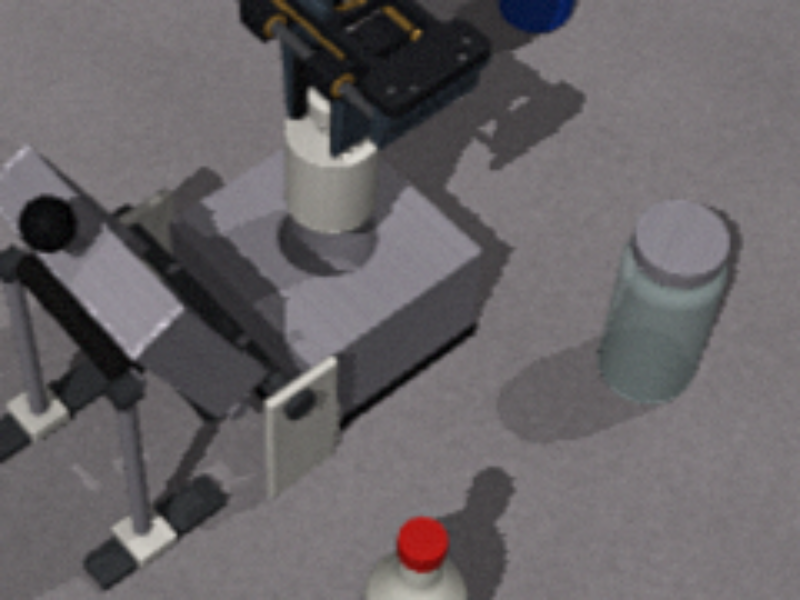

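The canister hangs directly over the well mouth. I lower it to just inside the mouth and feel.

Request:
move_arm(rows=[{"dx": -0.4, "dy": 0.2, "dz": 10, "ax": 0, "ay": 0, "az": 0, "jaw": 28}, {"dx": 0, "dy": 0, "dz": 10, "ax": 0, "ay": 0, "az": 0, "jaw": 28}, {"dx": 0, "dy": 0, "dz": 8, "ax": 0, "ay": 0, "az": 0, "jaw": 28}, {"dx": 0, "dy": 0, "dz": 5, "ax": 0, "ay": 0, "az": 0, "jaw": 28}, {"dx": 0, "dy": 0, "dz": 4, "ax": 0, "ay": 0, "az": 0, "jaw": 28}, {"dx": 0, "dy": 0, "dz": 4, "ax": 0, "ay": 0, "az": 0, "jaw": 28}, {"dx": 0, "dy": 0, "dz": 0, "ax": 0, "ay": 0, "az": 0, "jaw": 28}])

```text
clock: 21.18
ee_pos: [0.538, 0.0838, 0.3634]
tool_rot: [-3.141, 0.0, 1.451]
force: [-0.3, 0.9, -1.6]
finger_gap: 0.341
```

```bash
python3 - <<'E'
from h import *
o,R,g=st(); print(o['torque'].round(2),'to well tool mm',(R.T@(np.array([.5378,.0842,g[2]])-g)*1000).round(1))
E
```

```text
t 21.18 grasp [0.5379 0.0838 0.1914] rpy [-179.98    0.     83.12] F [-0.27  0.86 -1.65] gap 31.1
[-0.1   0.1   0.01] to well tool mm [ 0.3 -0.2  0. ]
```

Request:
move_arm(rows=[{"dx": 0.2, "dy": 0, "dz": 4, "ax": 0, "ay": 0, "az": 0, "jaw": 28}, {"dx": 0, "dy": 0, "dz": 4, "ax": 0, "ay": 0, "az": 0, "jaw": 28}, {"dx": 0, "dy": 0, "dz": 4, "ax": 0, "ay": 0, "az": 0, "jaw": 28}, {"dx": 0, "dy": 0, "dz": 0, "ax": 0, "ay": 0, "az": 0, "jaw": 28}])

```text
clock: 21.68
ee_pos: [0.538, 0.084, 0.3512]
tool_rot: [-3.141, 0.0, 1.451]
force: [-0.0, -0.2, -1.5]
finger_gap: 0.334
```

```bash
python3 - <<'E'
from h import *
o,R,g=st(); print(o['torque'].round(2),'to well tool mm',(R.T@(np.array([.5378,.0842,g[2]])-g)*1000).round(1))
E
```

```text
t 21.68 grasp [0.5378 0.084  0.1792] rpy [-1.7996e+02  1.0000e-02  8.3120e+01] F [-0.05 -0.22 -1.55] gap 30.5
[-0.08  0.06  0.  ] to well tool mm [ 0.2 -0.1  0. ]
```

Request:
move_arm(rows=[{"dx": 0, "dy": 0, "dz": 5, "ax": 0, "ay": 0, "az": 0, "jaw": 28}, {"dx": 0, "dy": 0, "dz": 5, "ax": 0, "ay": 0, "az": 0, "jaw": 28}, {"dx": 0, "dy": 0, "dz": 5, "ax": 0, "ay": 0, "az": 0, "jaw": 28}, {"dx": 0, "dy": 0, "dz": 0, "ax": 0, "ay": 0, "az": 0, "jaw": 28}])

```text
clock: 22.18
ee_pos: [0.5379, 0.084, 0.3361]
tool_rot: [-3.141, 0.0, 1.451]
force: [0.2, -0.4, -1.7]
finger_gap: 0.337
```

```bash
python3 - <<'E'
from h import *
o,R,g=st(); print(o['torque'].round(2),'to well tool mm',(R.T@(np.array([.5378,.0842,g[2]])-g)*1000).round(1))
E
```

```text
t 22.18 grasp [0.5378 0.084  0.1641] rpy [-1.7996e+02  1.0000e-02  8.3110e+01] F [ 0.21 -0.37 -1.66] gap 30.7
[-0.05  0.07  0.01] to well tool mm [ 0.2 -0.  -0. ]
```

Sliding freely with no contact. 34 mm to go; I continue to just above the floor.

Request:
move_arm(rows=[{"dx": 0, "dy": 0, "dz": 5, "ax": 0, "ay": 0, "az": 0, "jaw": 28}, {"dx": 0, "dy": 0, "dz": 5, "ax": 0, "ay": 0, "az": 0, "jaw": 28}, {"dx": 0, "dy": 0, "dz": 5, "ax": 0, "ay": 0, "az": 0, "jaw": 28}, {"dx": 0, "dy": 0, "dz": 5, "ax": 0, "ay": 0, "az": 0, "jaw": 28}, {"dx": 0, "dy": 0, "dz": 5, "ax": 0, "ay": 0, "az": 0, "jaw": 28}, {"dx": 0, "dy": 0, "dz": 5, "ax": 0, "ay": 0, "az": 0, "jaw": 28}, {"dx": 0, "dy": 0, "dz": 2, "ax": 0, "ay": 0, "az": 0, "jaw": 28}, {"dx": 0, "dy": 0, "dz": 0, "ax": 0, "ay": 0, "az": 0, "jaw": 28}])

```text
clock: 23.18
ee_pos: [0.5381, 0.084, 0.3045]
tool_rot: [-3.141, 0.0, 1.451]
force: [0.5, 0.4, -2.4]
finger_gap: 0.336
```

```bash
python3 - <<'E'
from h import *
o,R,g=st(); print(o['torque'].round(2))
E
```

```text
t 23.18 grasp [0.538  0.084  0.1325] rpy [-179.99    0.     83.12] F [ 0.52  0.38 -2.41] gap 30.7
[-0.08  0.08  0.01]
```

Request:
move_arm(rows=[{"dx": 0, "dy": 0, "dz": 1, "ax": 0, "ay": 0, "az": 0, "jaw": 28}, {"dx": 0, "dy": 0, "dz": 0, "ax": 0, "ay": 0, "az": 0, "jaw": 28}])

```text
clock: 23.42
ee_pos: [0.538, 0.084, 0.3036]
tool_rot: [3.141, -0.0, 1.451]
force: [-0.3, 0.3, -1.4]
finger_gap: 0.34
```

```bash
python3 - <<'E'
from h import *
o,R,g=st(); print(o['torque'].round(2))
E
```

```text
t 23.43 grasp [0.5381 0.084  0.1316] rpy [179.99  -0.    83.12] F [-0.32  0.32 -1.41] gap 31.0
[-0.06  0.09 -0.04]
```

Request:
move_arm(rows=[{"dx": 0, "dy": 0, "dz": 0.8, "ax": 0, "ay": 0, "az": 0, "jaw": 28}, {"dx": 0, "dy": 0, "dz": 0, "ax": 0, "ay": 0, "az": 0, "jaw": 28}])

```text
clock: 23.68
ee_pos: [0.538, 0.084, 0.3027]
tool_rot: [-3.142, 0.0, 1.451]
force: [-0.3, 0.4, -1.0]
finger_gap: 0.335
```

Request:
move_arm(rows=[{"dx": 0, "dy": 0, "dz": 0.5, "ax": 0, "ay": 0, "az": 0, "jaw": 28}, {"dx": 0, "dy": 0, "dz": 0, "ax": 0, "ay": 0, "az": 0, "jaw": 28}])

```text
clock: 23.92
ee_pos: [0.538, 0.084, 0.3022]
tool_rot: [-3.142, 0.0, 1.451]
force: [0.3, -0.3, -2.4]
finger_gap: 0.335
```

Request:
move_arm(rows=[{"dx": 0, "dy": 0, "dz": 0.5, "ax": 0, "ay": 0, "az": 0, "jaw": 28}, {"dx": 0, "dy": 0, "dz": 0, "ax": 0, "ay": 0, "az": 0, "jaw": 28}])

```text
clock: 24.18
ee_pos: [0.5381, 0.0841, 0.3018]
tool_rot: [3.141, 0.0, 1.451]
force: [-0.2, 0.1, -0.9]
finger_gap: 0.337
```

Request:
move_arm(rows=[{"dx": 0, "dy": 0, "dz": 0.4, "ax": 0, "ay": 0, "az": 0, "jaw": 28}, {"dx": 0, "dy": 0, "dz": 0, "ax": 0, "ay": 0, "az": 0, "jaw": 28}])

```text
clock: 24.42
ee_pos: [0.5381, 0.084, 0.3018]
tool_rot: [3.141, -0.0, 1.451]
force: [-1.8, 0.7, 7.1]
finger_gap: 0.339
```

Floor reached: +7 N upward and the height stopped changing. I open the jaws slowly and rise.

Request:
move_arm(rows=[{"dx": 0, "dy": 0, "dz": 0, "ax": 0, "ay": 0, "az": 0, "jaw": 33}, {"dx": 0, "dy": 0, "dz": 0, "ax": 0, "ay": 0, "az": 0, "jaw": 40}, {"dx": 0, "dy": 0, "dz": 0, "ax": 0, "ay": 0, "az": 0, "jaw": 55}, {"dx": 0, "dy": 0, "dz": 0, "ax": 0, "ay": 0, "az": 0, "jaw": 70}, {"dx": 0, "dy": 0, "dz": -8, "ax": 0, "ay": 0, "az": 0, "jaw": 70}, {"dx": 0, "dy": 0, "dz": -20, "ax": 0, "ay": 0, "az": 0, "jaw": 70}, {"dx": 0, "dy": 0, "dz": -30, "ax": 0, "ay": 0, "az": 0, "jaw": 70}, {"dx": 10, "dy": 0, "dz": -30, "ax": 0, "ay": 0, "az": 0, "jaw": 70}, {"dx": 35, "dy": 0, "dz": -20, "ax": 0, "ay": 0, "az": 0, "jaw": 70}, {"dx": 40, "dy": 0, "dz": 0, "ax": 0, "ay": 0, "az": 0, "jaw": 70}, {"dx": 40, "dy": -20, "dz": 0, "ax": 0, "ay": 0, "az": 0, "jaw": 70}, {"dx": 0, "dy": 0, "dz": 0, "ax": 0, "ay": 0, "az": 0, "jaw": 70}])

```text
clock: 25.92
ee_pos: [0.5322, 0.2128, 0.4099]
tool_rot: [-3.142, -0.0, 1.454]
force: [0.2, -0.7, -0.0]
finger_gap: 0.769
```

```bash
python3 - <<'E'
from h import *
o,R,g=st()
c=cap('scene','s6');t=cap('top','t6')
a=c['color'][120:345,200:500]
cv2.imwrite('pics/k6.png',cv2.resize(a,(800,600))[...,::-1])
for n,c in(('s',c),('t',t)):
    W=pts(c);m=(np.linalg.norm(W[...,:2]-[.538,.084],axis=-1)<.025)&(W[...,2]>.125)&(W[...,2]<.2)
    q=W[m];print(n,m.sum(),'can top z',np.percentile(q[:,2],[50,95]),(q[:,:2].mean(0)*1000).round(1))
    k=dict(jar=(.7228,.2055),bot=(.752,-.075))
for n,k in(('scene0','s6'),('top0','t6')):
    A,B=pts(load(n)),pts(load(k))
    for nm,p,z0 in(('jar',(.723,.207),.14),('bot',(.752,-.075),.16),('mug',(.28,-.30),.07)):
        f=lambda W:(lambda m:(W[m].mean(0)*1000).round(1))((np.linalg.norm(W[...,:2]-p,axis=-1)<.08)&(W[...,2]>z0)&(W[...,2]<.2))
        print(nm,f(A),f(B))
E
```

```text
t 25.93 grasp [0.5322 0.2129 0.2379] rpy [-1.800e+02 -3.000e-02  8.329e+01] F [ 0.19 -0.73 -0.01] gap 70.2
s 189 can top z [0.13776102 0.14175807] [541.   83.2]
t 127 can top z [0.13773193 0.14177229] [535.9  85.7]
jar [726.1 205.  149.2] [726.4 204.7 149.5]
bot [755.8 -77.6 177.9] [755.9 -77.6 178.2]
mug [ 304.4 -296.9   82.4] [ 304.1 -296.3   82.4]
jar [721.8 207.5 149.1] [731.6 189.5 149.4]
bot [751.2 -74.6 177.9] [751.2 -74.7 177.4]
mug [ 302.3 -293.6   83.9] [ 302.2 -294.1   83.7]
```

View pics/k6.png

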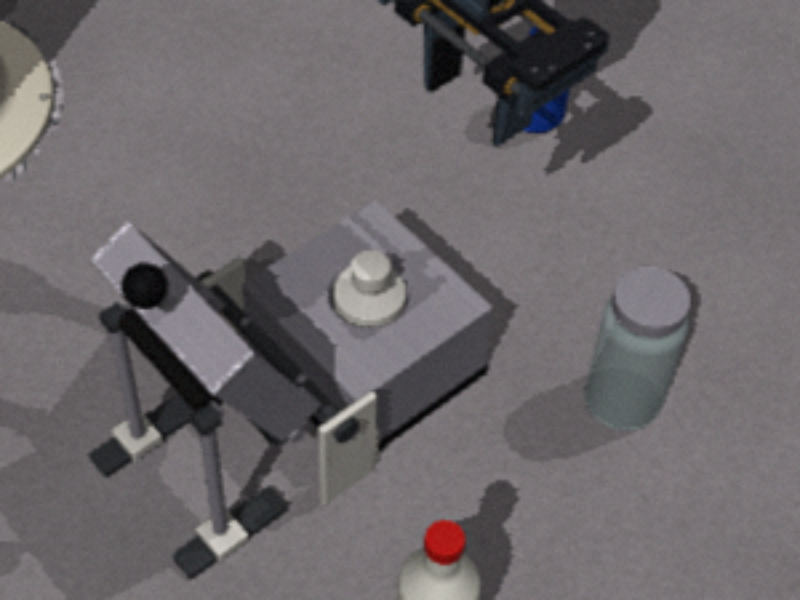

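The canister stands upright and home: its top is about 0.14 m up, as it should be with the foot on the floor. The lid still rests open and the bystanders have not moved. The jar's shift in the top view comes from the arm covering part of it; the scene view shows it unmoved.

```bash
python3 -c "
from workcell import manip
print(manip.job_done())"
```

```text
the job is handed in; nothing more can be done
None
```

I opened the lid onto its stop and left it resting there by itself. Then I lowered the canister into the well and handed the job in at about 26 s of the 72 s allowed. The hand-in gives no verdict, so I don't know the judged result.

- **Lid:** I carried the knob around its arc at about 0.4 rad/s or slower. The stop showed at about 2.0 rad, where the pull faded and about 3 N of push built up. I backed off until the force was near zero, then released. Later pictures show the lid still open on its roller.
- **Side loads on the knob:** while following the arc I saw up to about 12 N along the lid's radius and 7 N along the hinge, from small path errors. I trimmed these out.
- **Canister:** it went down the well without touching the sides and met the floor with about 7 N. I then opened the jaws and moved clear. Its top is about 140 mm up, which matches fully home. It looked upright in the picture, but I did not measure its tilt. Its centre is within about 2 mm of my estimate of the well's centre, averaging the two cameras, which differ by about 5 mm.
- **Bystanders:** jar, bottle and mug are within 1 mm of their start in the scene view. The top view gave a false shift of about 20 mm for the jar. I put that down to the arm covering part of it in that view.

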